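Load the sprig press and hold its cover over the threaded posts

ROBOT

A 7-joint arm with a two-finger parallel gripper is mounted at the origin on a cart in front of the work surface, level with it; the furniture and walls round the work are solid. World frame = base frame: x ahead of the robot, y to its left, z up, the work surface at z = 0. Lengths are in m, angles in degrees, forces in N, time in s.
With the tool pointing down it reaches from about 0.425 to 0.875 m from the base axis. Payload 4.7 kg.
Tool frame: the origin (TCP) lies midway between the tips of the shut fingers; the grasp point (between the pads) lies 19 mm behind it (env.grip_depth is the distance from the TCP to the grasp point, in m); z points along the fingers, y is the line along which they close (so a half turn about z gives the same grasp; the last joint's range is limited). The gripper opens to 87 mm and grips with 3 to 60 N. Pads are 19 mm wide; open, the fingers measure 117 mm over their backs; the gripper's body (75 mm by 190 mm) begins 51 mm behind the grasp point.
Start: joints at [-71.671, 18.392, -4.016, 83.108, 1.295, 78.541, -3.26], TCP at [0.196, 0.62, 0.223] pointing down, gripper open.
Joint ranges: [-163.93, 163.93], [-17.29, 119.83], [-79.2, 71.16], [3.27, 140.29], [-89.18, 269.18], [5.43, 117.66], [-154.24, 154.24]. Speed limits (degrees/s): [147.25, 147.25, 180, 180, 180, 180, 180].

INTERFACE

Orientations are given as [roll, pitch, yaw] about the fixed x, y, z axes, in that order (R = Rz(yaw) Ry(pitch) Rx(roll)).
In Python, from cell import get_obs, optics, env, nets gives the robot as it stands.
- The arm moves only by the shell command python3 -m creep 'ROWS' [FORCE]. ROWS is JSON, a list of rows, each an object of numbers: "wx", "wy", "wz": the turn, a rotation vector about the tool's x, y, z in degrees; "tx", "ty", "tz": the shift along the tool's x, y, z in mm; "gripper": the opening, from -1 (shut) to 1 (fully open). A call has 1 to 5 rows; each row is the pose to reach, as a shift and turn from the pose commanded when the call began, along the tool's axes at that moment; what a row does not reach only later rows make up. A row lasts 1/12 s, in which the tool goes at most 41.7 mm and 7.16 degrees, less where a joint would pass 70% of its speed; a pose out of reach is approached as far as the arm can. A call with a gripper value outside its range is refused whole. The fingers move at their own pace and stop on an object; FORCE is the grip in N (left out, the last holds). Time passes only in rows, so rows that repeat a pose let the fingers close. It gives the time, the measured TCP pose, the force, the opening and the grip force at its end, in the units of the state.
- get_obs(): the state, without advancing time (a new reading comes with each control period).
- optics.read_camera(name): name is "side" or "top"; returns (picture, depth): 400x640x3 uint8, red, green, blue; 400x640 float32, m along the optical axis (not along the pixel's ray), 0 where there is no reading.
- optics.camera_info(name): a dict with "fovy" (degrees; the focal length in pixels is half the picture's height over the tangent of half this angle, whatever the lens; pixels are square), "cx", "cy" (the principal point, pixels), "R" (3x3) and "t" (3): a world point X has camera coordinates R X + t. Camera axes: x right, y down, z forward; pixel columns grow to the right and rows downward; lengths in m; the calibration is good to about 2 mm. A picture is of the moment at which its call begins. camera_info takes no time and is no camera call.
- env.sign_off(): hands the job in; it is judged then, once.
Trained networks look in the newest picture that a camera, given by its name, has taken for a name from the list of things; names that differ only in an ending like _2 or _b are one class to them, and where a whole thing is asked for, a point or a joint stands for the part that bears it (a point fixed in the world has none). Each returns a list of dicts, best first, with "confidence" (0 to 1); they miss things now and then, are a little off and sometimes report something else, mostly with a low value. They report only what shows in the picture. A call takes as long as a camera call. They do not tell look-alikes from the thing itself.
- nets.look_for(query, camera): "point" ([x, y, z] in m, in world coordinates, good to about 4 mm: the middle of the surface that is visible of it).
- nets.place_of(query, camera): "point" ([x, y, z] in m, in world coordinates, good to about 4 mm: a listed point, or the origin of a listed thing).
The state is a dict: "time_s": time; "qpos": joint angles; "joint_velocities": joint speeds; "effort": joint torques, N m; "tool_pos": TCP position; "tool_rot": TCP orientation; "force": force on the tool from outside, world axes, zero at the start; "wrist_torque": the same for the moment, N m; "grip_width": finger opening in m; "grasp_force": force on a finger pad.
Only numpy, scipy, OpenCV 4.12 (cv2) and the standard library are available. Lean on these libraries where they do the work, as an engineer would, in place of code of your own. Each camera call takes 0.05 s, during which the arm holds its last target. There are 200 camera calls.

TASK

Load the little wooden press on the table: seat the round plaster mould fully down in the round nest and the oblong one in the oblong nest. Then pick up the plywood cover plate by its grip bar and hold it level and still about 10 mm above the tops of the three brass posts, not touching them, the right way round, so that seen from straight above each threaded bore lies wholly inside its hole of the plate, ready for someone to drop the screws in. Finish while still holding the plate there (do not lower it or let go), and leave the bottle, the slip pot and the clay skull where they are.

Things in the scene. Friction and masses are not known exactly. Their poses are not given: they have to be found in the camera images.
- press_base: fixed hardwood press base, 120 (x) x 176 (y) x 22 mm high; origin at the centre of its underside, z up. Round nest at y -34 mm, oblong nest at y +34 mm (x 0), both 10 mm deep with chamfered mouths. Three brass posts: two at the oblong nest's end, one at the round nest's end. Turned at most 20 degrees from the world's axes
- nest_round (a point): centre of the floor of the round nest (48 mm diameter, 10 mm deep, floor 12 mm above the table); axes as press_base
- nest_bar (a point): centre of the floor of the oblong nest (38 mm along x, 56 mm along y, 10 mm deep, floor 12 mm above the table); axes as press_base
- post_a (a point): centre of the top of brass post a, at x +44, y +72 mm of press_base. Posts are 14 mm in diameter (foot flange 20 mm) and stand 18 mm above the base, tops 40 mm above the table, with a 6 mm threaded bore seen as a dark disc; axes as press_base
- post_b (a point): centre of the top of brass post b (like a), at x -44, y +72 mm; axes as press_base
- post_c (a point): centre of the top of brass post c (like a), alone at its end at x 0, y -72 mm; axes as press_base
- round_mould_mid (a point): centre (half-way up, 12 mm above its underside) of the loose round plaster mould, 44 mm diameter, 24 mm high, about 90 g, standing on the table; z up along its axis. Seated, it stands 14 mm proud of the base and its centre is 12 mm above the nest's floor
- bar_mould_mid (a point): centre (half-way up, 12 mm above its underside) of the loose oblong plaster mould, 34 (its x) x 52 (its y) x 24 mm high, about 90 g, standing on the table; either way round fits. Seated, it stands 14 mm proud, its centre 12 mm above the nest's floor. The two moulds may have changed places
- cover_plate: loose plywood cover plate, 120 (x) x 176 (y) x 6 mm, about 0.25 kg, lying on the table, turned about a quarter turn from the base; origin at the centre of its underside, z up. Three 14 mm through holes match posts a, b, c. On its top centre a dark wooden grip bar, 20 mm wide (x), 70 mm long (y), 36 mm high (its top 42 mm above the plate's underside)
- plate_grip (a point): centre of the plate's grip bar, 24 mm above the plate's underside; axes as cover_plate
- hole_a (a point): centre of hole a at the plate's underside, x +44, y +72 mm of cover_plate; axes as cover_plate
- hole_b (a point): centre of hole b at the plate's underside, x -44, y +72 mm; axes as cover_plate
- hole_c (a point): centre of hole c at the plate's underside, alone at its end, x 0, y -72 mm; axes as cover_plate
- silica_bottle: bystander: white bottle, 61 mm across, 156 mm tall, origin at the centre of its underside; leave it
- slip_pot: bystander: squat pot, 67 mm across, 34 mm high, origin at the centre of its underside; leave it
- clay_skull: bystander: small clay skull, 83 x 56 x 59 mm, origin at the centre of its underside; leave it
- round_mould: the round mould itself, origin at the centre of its underside (see point round_mould_mid)
- bar_mould: the oblong mould itself, origin at the centre of its underside (see point bar_mould_mid)
Mind the look-alikes: they are no part of the job. What is shaped like the round_mould but turquoise is not meant.

How it is judged (in metres and radians):
On the way, in this order (a step that is already met when the one before it is completed fails the run):
1. both moulds are seated in the nests of their shape (horizontal distance between round_mould_mid and nest_round below 0.005 m and z of round_mould_mid in the frame of nest_round between 0.009 and 0.015 m and angle between each of round_mould_mid, bar_mould_mid's own z axis and vertical below 0.08 rad and horizontal distance between bar_mould_mid and nest_bar below 0.005 m and z of bar_mould_mid in the frame of nest_bar between 0.009 and 0.015 m), for 0.2 s.
2. then the cover plate is lifted off the table (all of step 1 and height (world z) of cover_plate above 0.03 m), for 0.2 s.
At the end, for the whole second after the job is handed in: Moulds in their nests (within 5 mm sideways, 3 mm in height, upright); plate held still and level by the fingers alone, each hole within 4 mm sideways of its post's centre and its underside 3 to 22 mm above the post's top, touching neither base nor moulds (all of step 1 and horizontal distance between hole_a and post_a below 0.004 m and z of hole_a in the frame of post_a between 0.003 and 0.022 m and horizontal distance between hole_b and post_b below 0.004 m and z of hole_b in the frame of post_b between 0.003 and 0.022 m and horizontal distance between hole_c and post_c below 0.004 m and z of hole_c in the frame of post_c between 0.003 and 0.022 m and angle between cover_plate's own z axis and vertical below 0.08 rad and linear speed of cover_plate below 0.02 m/s and angular speed of cover_plate below 0.15 rad/s and contact force between cover_plate and the fingers above 1 N and contact force between cover_plate and press_base below 0.1 N and contact force between cover_plate and round_mould below 0.1 N and contact force between cover_plate and bar_mould below 0.1 N); the arm keeps its last pose, push and grip.
It fails at once if the bottle was pushed or tipped (distance of silica_bottle from where it was at the start of the episode above 0.03 m or angle between silica_bottle's own z axis and vertical above 0.5 rad).
It fails at once if the slip pot was pushed or tipped (distance of slip_pot from where it was at the start of the episode above 0.03 m or angle between slip_pot's own z axis and vertical above 0.5 rad).
It fails at once if the clay skull was pushed or tipped (distance of clay_skull from where it was at the start of the episode above 0.03 m or angle between clay_skull's own z axis and vertical above 0.5 rad).
It also fails if it takes over 72 s, if anything falls off the work surface, if the arm or the gripper's body presses on something with over 40 N, if the wrist force passes 120 N, or if a joint passes its speed limit or range.

## Working session

There is one attempt and no reset: what is moved stays moved. The work goes in short steps, Python scripts to look and compute and a shell command to move; the robot and the scene stay as the last step left them, time stands still between calls to the robot, and variables do not carry over. Pictures are saved under pics/ and viewed, at most 10 in all, crops included, and the job is handed in when it is done.

```bash
ls; mkdir -p pics
python3 - <<'E'
from cell import get_obs, optics, env, nets
import cv2
o=get_obs(); print({k:o[k] for k in('time_s','tool_pos','tool_rot','grip_width')})
for c in('top','side'):
    p,d=optics.read_camera(c); cv2.imwrite(f'pics/{c}0.png',p[:,:,::-1])
    i=optics.camera_info(c); print(c,i['fovy'],i['cx'],i['cy'],i['R'],i['t'])
for q in['press_base','nest_round','nest_bar','post_a','post_c','round_mould','bar_mould','cover_plate','plate_grip','hole_a','hole_c','silica_bottle','slip_pot','clay_skull']:
    print(q,[(r['point'],round(r['confidence'],2)) for r in nets.place_of(q,'top')][:4])
E
```

```text
pics
{'time_s': 0.0, 'tool_pos': array([0.1955885 , 0.61930166, 0.22146872]), 'tool_rot': array([-1.79891333e+02,  6.26793230e-03,  1.62480035e+02]), 'grip_width': 0.0871575392453329}
top 53.013570588522235 325.11222775647934 196.78593249450665 [[-0.0209945  -0.99957947  0.02000294]
 [-0.99085934  0.01813634 -0.13367441]
 [ 0.13325542 -0.02262653 -0.99082341]] [0.01528629 0.54272782 1.08265997]
side 50.855431117917384 317.02130300617534 202.47808401065225 [[ 0.78042292  0.62509101 -0.01418766]
 [ 0.45906709 -0.58825327 -0.66574432]
 [-0.42449673  0.51304904 -0.74604504]] [-0.4393012  -0.19304138  1.47121853]
press_base [([0.5401, 0.0264, -0.0011], 0.9)]
nest_round [([0.5428, -0.0115, 0.0129], 0.82)]
nest_bar [([0.5373, 0.0569, 0.0099], 0.87), ([0.5411, 0.0237, 0.0013], 0.36), ([0.6684, -0.0587, 0.0033], 0.32)]
post_a [([0.5493, -0.0479, 0.0372], 0.95), ([0.4891, 0.0986, 0.0418], 0.81)]
post_c [([0.5493, -0.0479, 0.0372], 0.95), ([0.4891, 0.0986, 0.0418], 0.81)]
round_mould [([0.6706, -0.0591, 0.0024], 0.73), ([0.5767, 0.3797, 0.0003], 0.64), ([0.4686, -0.3823, 0.0028], 0.63), ([0.4657, -0.3046, -0.003], 0.6)]
bar_mould [([0.6266, -0.1476, 0.0019], 0.76)]
cover_plate [([0.6128, -0.3034, 0.0007], 0.77)]
plate_grip [([0.6115, -0.3033, 0.0248], 0.66)]
hole_a [([0.5384, -0.2996, 0.0011], 0.69), ([0.6777, -0.3583, -0.0014], 0.63), ([0.6883, -0.2679, 0.0008], 0.57)]
hole_c [([0.5384, -0.2996, 0.0011], 0.69), ([0.6777, -0.3583, -0.0014], 0.63), ([0.6883, -0.2679, 0.0008], 0.57)]
silica_bottle [([0.4575, 0.3986, -0.0006], 0.69)]
slip_pot [([0.4108, 0.2916, -0.0014], 0.73)]
clay_skull [([0.58, 0.3804, 0.001], 0.78)]
```

View pics/top0.png

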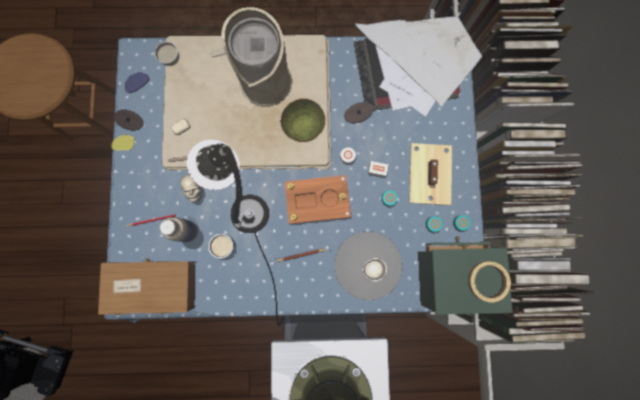

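View pics/side0.png

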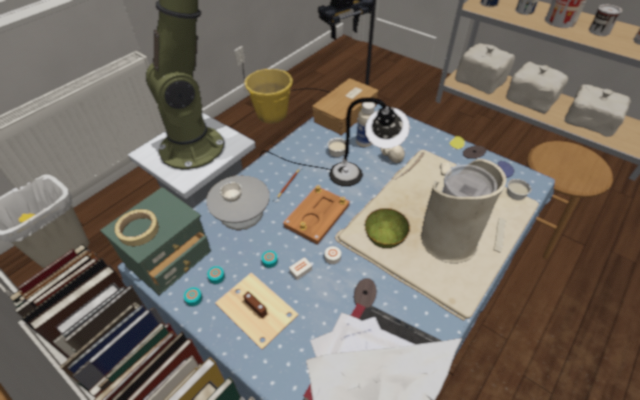

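The top view shows the press base near (318,200), a white round mould near (348,155), a white oblong mould near (378,169), and the plate near (432,173) with its grip bar. Three turquoise discs sit at (390,199), (434,225) and (462,223). The round_mould candidates are the white one at (348,155) and those three. Only the white one is plaster, so it is the one meant. I'll confirm this in a crop.

```bash
cat > h.py <<'E'
from cell import get_obs, optics, env, nets
import cv2, numpy as np
def cam(c):
    i=optics.camera_info(c); f=200/np.tan(np.radians(i['fovy']/2)); return i,f,np.array(i['R']),np.array(i['t'])
def cloud(c,d):
    i,f,R,t=cam(c); v,u=np.mgrid[:400,:640]
    P=np.stack([(u-i['cx'])/f*d,(v-i['cy'])/f*d,d],-1); return (P-t)@R
def atz(c,uv,z):   # pixel -> world point on plane z
    i,f,R,t=cam(c); r=np.array([(uv[0]-i['cx'])/f,(uv[1]-i['cy'])/f,1])@R; o=-t@R
    return o+r*(z-o[2])/r[2]
def pix(c,X):
    i,f,R,t=cam(c); p=R@np.array(X)+t; return np.array([i['cx']+f*p[0]/p[2],i['cy']+f*p[1]/p[2]])
E
python3 - <<'E'
from h import *
p,d=optics.read_camera('top')
cv2.imwrite('pics/crop1.png',cv2.resize(p[130:245,275:485],None,fx=3.8,fy=3.8,interpolation=cv2.INTER_CUBIC)[:,:,::-1])
ps,ds=optics.read_camera('side')
cv2.imwrite('pics/crop2.png',cv2.resize(ps[180:350,170:400],None,fx=3.4,fy=3.4,interpolation=cv2.INTER_CUBIC)[:,:,::-1])
for c,dd in(('top',d),('side',ds)):
    P=cloud(c,dd)
    for n,x,y,z0,z1 in[('round',.6706,-.0591,.018,.03),('bar',.6266,-.1476,.018,.03),('base',.54,.026,.016,.03),('posts',.54,.026,.034,.05),('grip',.6115,-.3033,.034,.05),('plate',.6115,-.3033,.003,.01)]:
        r=.04 if n in('round','bar') else .12
        m=(dd>0)&(np.hypot(P[...,0]-x,P[...,1]-y)<r)&(P[...,2]>z0)&(P[...,2]<z1)
        Q=P[m]; print(c,n,len(Q),Q.mean(0).round(4),cv2.minAreaRect((Q[:,:2]*1000).astype(np.float32)))
E
```

```text
top round 179 [ 0.6669 -0.0638  0.0228] ((667.23974609375, -64.02830505371094), (41.04655075073242, 41.52995681762695), 41.6347541809082)
top bar 204 [ 0.6258 -0.1505  0.0227] ((625.7589111328125, -150.39630126953125), (52.15089797973633, 34.8390007019043), 77.92910766601562)
top base 2146 [0.5452 0.0249 0.0206] ((569.839599609375, 28.384971618652344), (178.89593505859375, 176.07423400878906), 5.2198076248168945)
top posts 57 [0.5396 0.0499 0.0386] ((521.0770263671875, 36.74678039550781), (162.10305786132812, 95.40406799316406), 78.16264343261719)
top grip 176 [ 0.61   -0.3039  0.04  ] ((610.7304077148438, -303.62371826171875), (19.89812660217285, 69.54561614990234), 87.55715942382812)
top plate 1679 [ 0.6101 -0.304   0.0053] ((611.1093139648438, -305.7592468261719), (229.24034118652344, 206.01319885253906), 63.88157272338867)
side round 178 [ 0.6704 -0.0655  0.0241] ((669.457763671875, -65.37547302246094), (40.83646011352539, 41.08994674682617), 38.187828063964844)
side bar 234 [ 0.6295 -0.1518  0.0241] ((628.1643676757812, -150.34225463867188), (52.28479766845703, 36.7763786315918), 78.93848419189453)
side base 1656 [0.5515 0.0199 0.022 ] ((570.0396118164062, 28.18548583984375), (178.41436767578125, 179.11831665039062), 3.7960119247436523)
side posts 62 [0.5392 0.0455 0.0393] ((542.53955078125, 25.69528579711914), (100.00959014892578, 155.5410919189453), 4.902656078338623)
side grip 229 [ 0.615  -0.3062  0.0419] ((613.2112426757812, -304.9721374511719), (20.26853370666504, 70.47750854492188), 84.86961364746094)
side plate 2949 [ 0.617  -0.308   0.0063] ((611.655517578125, -302.878173828125), (237.50180053710938, 231.6664276123047), 39.89125442504883)
```

View pics/crop1.png

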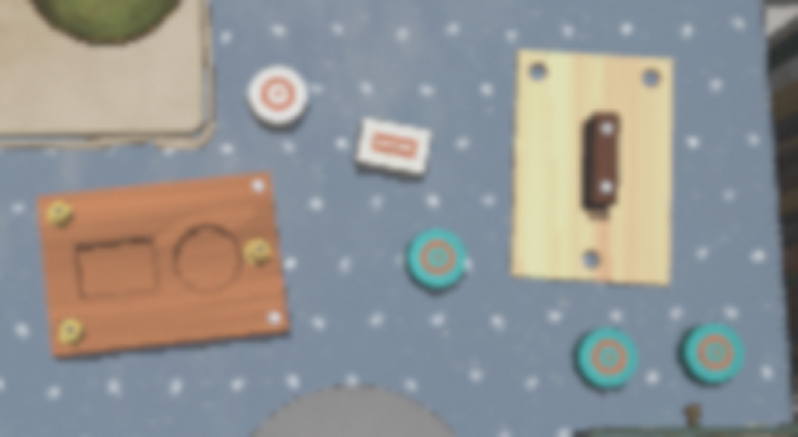

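View pics/crop2.png

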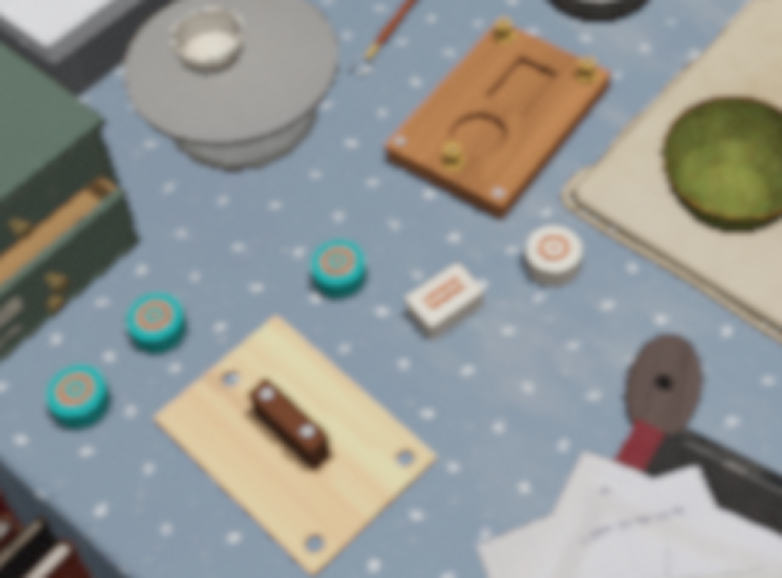

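In the crops, the white round mould at (348,155) is confirmed and the others are turquoise decoys. The plate's lone hole faces the robot, and the base's lone post faces the plate side. Next I'll refine the base and plate poses and check the heights along the route.

Run:
```python
from h import *
from scipy.optimize import least_squares
def rect(c,p,mask,z):
    n,l,s,_=cv2.connectedComponentsWithStats(mask.astype(np.uint8)); k=1+s[1:,4].argmax()
    h,_=cv2.findContours((l==k).astype(np.uint8),cv2.RETR_EXTERNAL,cv2.CHAIN_APPROX_NONE)
    C=max(h,key=len)[:,0]; W=np.array([atz(c,u,z)[:2]*1000 for u in C],np.float32); return cv2.minAreaRect(W)
M=np.array([[44,72],[-44,72],[0,-72]])/1000
for c in('top','side'):
    p,d=optics.read_camera(c); P=cloud(c,d); hsv=cv2.cvtColor(p,cv2.COLOR_RGB2HSV).astype(int)
    m=(d>0)&(np.hypot(P[...,0]-.54,P[...,1]-.026)<.12)&(P[...,2]>.033)&(P[...,2]<.05)
    n,l,s,ce=cv2.connectedComponentsWithStats(cv2.dilate(m.astype(np.uint8),np.ones((3,3))))
    Q=np.array([P[m&(l==k)].mean(0) for k in range(1,n)]); print(c,'posts',Q.round(4),s[1:,4])
    for nm,(x,y),z,hr in(('base',(.54,.026),.022,(5,16)),('plate',(.611,-.304),.006,(18,32))):
        near=np.hypot(P[...,0]-x,P[...,1]-y)<.14
        mm=near&(hsv[...,0]>=hr[0])&(hsv[...,0]<=hr[1])&(hsv[...,1]>60)
        print(nm,rect(c,p,mm,z))
    if c=='side': continue
    for y in np.arange(.7,-.5,-.05):
        r=[]
        for x in np.arange(.2,.85,.05):
            k=(d>0)&(abs(P[...,0]-x)<.025)&(abs(P[...,1]-y)<.025); r.append(int(1000*P[k][:,2].max()) if k.any() else -1)
        print(round(y,2),r)
```

```text
top posts [[ 0.5777  0.1017  0.0387]
 [ 0.5468 -0.0453  0.0383]
 [ 0.4902  0.0931  0.0382]] [44 45 46]
base ((539.0818481445312, 26.622467041015625), (121.21569061279297, 175.16551208496094), 5.231709957122803)
plate ((608.4098510742188, -324.3825988769531), (73.6641616821289, 171.372314453125), 86.87946319580078)
0.7 [-1, -1, -1, -1, -1, -1, -1, -1, -1, -1, -1, -1, -1]
0.65 [346, 336, -1, -1, -1, -1, -1, -1, -1, -1, -1, -1, -1]
0.6 [402, 389, 76, 77, 62, 3, 2, 5, 3, 4, 8, 11, 10]
0.55 [394, 76, 78, 77, 72, 4, 8, 3, 4, 7, 5, 13, 12]
0.5 [336, 76, 77, 77, 74, 4, 10, 4, 3, 7, 4, 4, 4]
0.45 [1, 76, 76, 77, 74, 3, 8, 4, 3, 30, 25, 39, 22]
0.4 [3, 77, 77, 78, 74, 158, 156, 60, 60, 30, 23, 43, 33]
0.35 [0, 74, 77, 74, 31, 125, 118, 57, 234, -1, 20, 22, 23]
0.3 [0, 3, 3, 3, 35, 38, 4, 247, 262, 255, 22, 25, 24]
0.25 [1, 5, 5, 4, 34, 43, 191, 248, 312, 288, 22, 23, 21]
0.2 [1, 3, 3, 4, 8, 21, 297, 337, 338, 196, 21, 23, 193]
0.15 [5, 12, 9, 10, 6, 9, 16, 12, 4, 21, 24, 21, 216]
0.1 [0, 5, 5, 8, 12, 24, 41, 40, 42, 21, 87, 87, 88]
0.05 [1, 4, 4, 4, 13, 5, 26, 25, 26, 21, 88, 43, 88]
-0.0 [0, 
[... 180 characters left out ...]
, 75, 76, 26, 26, 27, 28, 5, 4, 39]
-0.2 [1, 5, 73, 74, 75, 3, 27, 28, 4, 23, 3, 4, 44]
-0.25 [0, 164, 164, 164, 163, 4, 4, 9, 9, 8, 7, 5, 44]
-0.3 [1, 162, 164, 164, 163, 27, 26, 10, 46, 44, 10, 4, 51]
-0.35 [-1, 186, 187, 187, 163, 80, 22, 10, 10, 11, 9, 5, 50]
-0.4 [-1, 186, 190, 187, 164, 26, 26, 4, 4, 4, 4, 4, 5]
-0.45 [85, 164, 187, 183, 163, 99, 73, 77, 114, 100, 107, 4, 115]
side posts [[ 0.4936  0.0926  0.0389]
 [ 0.5807  0.101   0.0384]
 [ 0.5505 -0.0466  0.0389]] [46 43 49]
base ((545.034423828125, 20.810630798339844), (125.51528930664062, 186.2893829345703), 5.216667175292969)
plate ((611.3529663085938, -317.180419921875), (95.25048065185547, 173.1706085205078), 86.4924087524414)
```

```bash
cat > plan.py <<'E'
# prints rows (tool-frame shifts, mm/deg) for a list of world waypoints x y z yaw, each relative to the one before
import numpy as np,math,sys
from cell import get_obs
from scipy.spatial.transform import Rotation as Ro
def plan(wps):
    o=get_obs(); p=np.array(o['tool_pos']); R=Ro.from_euler('xyz',o['tool_rot'],degrees=True)
    print('at',p.round(4),np.round(o['tool_rot'],2),'t',round(o['time_s'],2))
    for w in wps:
        q=np.array(w[:3]); S=Ro.from_euler('xyz',[180,0,w[3]],degrees=True)
        s=R.inv().apply(q-p)*1000; r=(R.inv()*S).as_rotvec(degrees=True)
        print(w,'t',s.round(1),'w',r.round(1),'rows',max(math.ceil(np.linalg.norm(s)/41.7),math.ceil(np.linalg.norm(r)/7.16)))
        p,R=q,S
if __name__=='__main__': plan([[float(v) for v in a.split(',')] for a in sys.argv[1:]])
E
python3 plan.py .28,.50,.38,162.5 .38,.34,.42,162.5 .46,.16,.42,168 .56,.05,.35,176 .65,-.06,.22,185.3 .668,-.065,.08,185.3 .668,-.065,.014,185.3
```

```text
at [0.1957 0.6199 0.2226] [179.99   0.   162.48] t 1.0
[0.28, 0.5, 0.38, 162.5] t [-116.4  -88.9 -157.4] w [ 0.  0. -0.] rows 6
[0.38, 0.34, 0.42, 162.5] t [-143.5 -122.5  -40. ] w [0. 0. 0.] rows 5
[0.46, 0.16, 0.42, 168.0] t [-130.4 -147.6   -0. ] w [-0.   0.  -5.5] rows 5
[0.56, 0.05, 0.35, 176.0] t [-120.7  -86.8   70. ] w [ 0.  0. -8.] rows 4
[0.65, -0.06, 0.22, 185.3] t [ -97.5 -103.5  130. ] w [ 0.   0.  -9.3] rows 5
[0.668, -0.065, 0.08, 185.3] t [-17.5  -6.6 140. ] w [0. 0. 0.] rows 4
[0.668, -0.065, 0.014, 185.3] t [ 0. -0. 66.] w [0. 0. 0.] rows 2
```

```bash
python3 -m creep '[{"tz":-40,"gripper":1},{"tx":-30,"ty":-20,"tz":-80,"gripper":1},{"tx":-50,"ty":-40,"tz":-105,"gripper":1},{"tx":-75,"ty":-58,"tz":-130,"gripper":1},{"tx":-100,"ty":-75,"tz":-157,"gripper":1}]' 20
python3 -m creep '[{"tx":-30,"ty":-25,"tz":-10},{"tx":-60,"ty":-50,"tz":-20},{"tx":-90,"ty":-75,"tz":-30},{"tx":-120,"ty":-100,"tz":-40},{"tx":-145,"ty":-125,"tz":-40}]'
python3 -m creep '[{"tx":-26,"ty":-30},{"tx":-52,"ty":-60},{"tx":-78,"ty":-90},{"tx":-104,"ty":-118},{"tx":-130,"ty":-147,"wz":-5.5}]'
python3 plan.py .56,.05,.35,176 .65,-.06,.22,185.3 .668,-.065,.08,185.3
```

```text
at [0.1957 0.6199 0.2226] [179.99   0.   162.48] t 1.0
[0.56, 0.05, 0.35, 176.0] t [-518.9 -433.7 -127.4] w [  0.    0.  -13.5] rows 17
[0.65, -0.06, 0.22, 185.3] t [ -97.5 -103.5  130. ] w [ 0.   0.  -9.3] rows 5
[0.668, -0.065, 0.08, 185.3] t [-17.5  -6.6 140. ] w [0. 0. 0.] rows 4validation failed for argument at $[0]...
validation failed for argument at $[0]...
validation failed for argument at $[0]...
```

```bash
python3 -m creep '[{"wx":0,"wy":0,"wz":0,"tx":0,"ty":0,"tz":-40,"gripper":1},{"wx":0,"wy":0,"wz":0,"tx":-30,"ty":-20,"tz":-80,"gripper":1},{"wx":0,"wy":0,"wz":0,"tx":-100,"ty":-75,"tz":-157,"gripper":1},{"wx":0,"wy":0,"wz":0,"tx":-100,"ty":-75,"tz":-157,"gripper":1},{"wx":0,"wy":0,"wz":0,"tx":-100,"ty":-75,"tz":-157,"gripper":1}]' 20
python3 plan.py .38,.34,.42,162.5 .46,.16,.42,168 .56,.05,.35,176 .65,-.06,.22,185.3 .668,-.065,.08,185.3; python3 -m creep -h | tail -20
```

```text
time_s: 1.42
tool_pos: [0.267, 0.5199, 0.3779]
tool_rot: [180.0, 0.0, 162.5]
force: [0.6, 0.1, 0.7]
grip_width: 0.0875
grasp_force: 0.0
at [0.267  0.5199 0.3779] [1.7997e+02 1.0000e-02 1.6251e+02] t 1.42
[0.38, 0.34, 0.42, 162.5] t [-161.9 -137.6  -42.2] w [0. 0. 0.] rows 6
[0.46, 0.16, 0.42, 168.0] t [-130.4 -147.6   -0. ] w [-0.   0.  -5.5] rows 5
[0.56, 0.05, 0.35, 176.0] t [-120.7  -86.8   70. ] w [ 0.  0. -8.] rows 4
[0.65, -0.06, 0.22, 185.3] t [ -97.5 -103.5  130. ] w [ 0.   0.  -9.3] rows 5
[0.668, -0.065, 0.08, 185.3] t [-17.5  -6.6 140. ] w [0. 0. 0.] rows 4invalid input: not JSON, or not a number
```

```bash
python3 -m creep '[{"wx":0,"wy":0,"wz":0,"tx":-155,"ty":-130,"tz":-42,"gripper":1},{"wx":0,"wy":0,"wz":0,"tx":-155,"ty":-130,"tz":-42,"gripper":1},{"wx":0,"wy":0,"wz":0,"tx":-155,"ty":-130,"tz":-42,"gripper":1},{"wx":0,"wy":0,"wz":0,"tx":-155,"ty":-130,"tz":-42,"gripper":1},{"wx":0,"wy":0,"wz":0,"tx":-155,"ty":-130,"tz":-42,"gripper":1}]'
python3 -m creep '[{"wx":0,"wy":0,"wz":-5.5,"tx":-130,"ty":-148,"tz":0,"gripper":1},{"wx":0,"wy":0,"wz":-5.5,"tx":-130,"ty":-148,"tz":0,"gripper":1},{"wx":0,"wy":0,"wz":-5.5,"tx":-130,"ty":-148,"tz":0,"gripper":1},{"wx":0,"wy":0,"wz":-5.5,"tx":-130,"ty":-148,"tz":0,"gripper":1},{"wx":0,"wy":0,"wz":-5.5,"tx":-130,"ty":-148,"tz":0,"gripper":1}]'
python3 plan.py .56,.05,.35,176 .65,-.06,.22,185.3 .668,-.065,.08,185.3
```

```text
time_s: 1.83
tool_pos: [0.3761, 0.3483, 0.4193]
tool_rot: [179.9, 0.0, 162.5]
force: [0.1, 0.1, 0.8]
grip_width: 0.0873
grasp_force: 0.0
time_s: 2.25
tool_pos: [0.4557, 0.1659, 0.419]
tool_rot: [180.0, 0.1, 167.7]
force: [0.7, -0.5, 0.3]
grip_width: 0.0871
grasp_force: 0.0
at [0.4557 0.1659 0.419 ] [1.7998e+02 8.0000e-02 1.6775e+02] t 2.25
[0.56, 0.05, 0.35, 176.0] t [-126.4  -91.2   69.1] w [ 0.   0.1 -8.3] rows 5
[0.65, -0.06, 0.22, 185.3] t [ -97.5 -103.5  130. ] w [ 0.   0.  -9.3] rows 5
[0.668, -0.065, 0.08, 185.3] t [-17.5  -6.6 140. ] w [0. 0. 0.] rows 4
```

```bash
python3 -m creep '[{"wx":0,"wy":0,"wz":-8,"tx":-122,"ty":-88,"tz":69,"gripper":1},{"wx":0,"wy":0,"wz":-8,"tx":-122,"ty":-88,"tz":69,"gripper":1},{"wx":0,"wy":0,"wz":-8,"tx":-122,"ty":-88,"tz":69,"gripper":1},{"wx":0,"wy":0,"wz":-8,"tx":-122,"ty":-88,"tz":69,"gripper":1},{"wx":0,"wy":0,"wz":-8,"tx":-122,"ty":-88,"tz":69,"gripper":1}]'
python3 -m creep '[{"wx":0,"wy":0,"wz":-9.3,"tx":-97,"ty":-103,"tz":130,"gripper":1},{"wx":0,"wy":0,"wz":-9.3,"tx":-97,"ty":-103,"tz":130,"gripper":1},{"wx":0,"wy":0,"wz":-9.3,"tx":-97,"ty":-103,"tz":130,"gripper":1},{"wx":0,"wy":0,"wz":-9.3,"tx":-97,"ty":-103,"tz":130,"gripper":1},{"wx":0,"wy":0,"wz":-9.3,"tx":-97,"ty":-103,"tz":130,"gripper":1}]'
python3 -m creep '[{"wx":0,"wy":0,"wz":0,"tx":-17,"ty":-6,"tz":130,"gripper":1},{"wx":0,"wy":0,"wz":0,"tx":-17,"ty":-6,"tz":130,"gripper":1},{"wx":0,"wy":0,"wz":0,"tx":-17,"ty":-6,"tz":130,"gripper":1},{"wx":0,"wy":0,"wz":0,"tx":-17,"ty":-6,"tz":130,"gripper":1},{"wx":0,"wy":0,"wz":0,"tx":-17,"ty":-6,"tz":130,"gripper":1}]'
python3 plan.py .668,-.065,.014,185.3
```

```text
time_s: 2.67
tool_pos: [0.5571, 0.0509, 0.3457]
tool_rot: [-179.7, -0.1, 175.4]
force: [-1.8, 0.2, 0.2]
grip_width: 0.0868
grasp_force: 0.0
time_s: 3.08
tool_pos: [0.645, -0.0536, 0.2162]
tool_rot: [-179.9, -0.2, -174.9]
force: [-0.6, -0.3, 0.9]
grip_width: 0.0871
grasp_force: 0.0
time_s: 3.5
tool_pos: [0.6602, -0.0546, 0.0862]
tool_rot: [180.0, -0.4, -174.7]
force: [-0.7, 0.1, 0.8]
grip_width: 0.0876
grasp_force: 0.0
at [ 0.6602 -0.0546  0.0862] [ 179.98   -0.39 -174.71] t 3.5
[0.668, -0.065, 0.014, 185.3] t [ -7.3 -11.1  72.1] w [ 0.  -0.4 -0. ] rows 2
```

```bash
python3 -m creep '[{"wx":0,"wy":-0.4,"wz":0,"tx":-7.3,"ty":-11,"tz":30,"gripper":1},{"wx":0,"wy":-0.4,"wz":0,"tx":-7.3,"ty":-11,"tz":60,"gripper":1},{"wx":0,"wy":-0.4,"wz":0,"tx":-7.3,"ty":-11,"tz":72,"gripper":1},{"wx":0,"wy":-0.4,"wz":0,"tx":-7.3,"ty":-11,"tz":72,"gripper":1},{"wx":0,"wy":-0.4,"wz":0,"tx":-7.3,"ty":-11,"tz":72,"gripper":0}]' 8
python3 -m creep '[{"wx":0,"wy":0,"wz":0,"tx":0,"ty":0,"tz":0,"gripper":-0.5},{"wx":0,"wy":0,"wz":0,"tx":0,"ty":0,"tz":0,"gripper":-0.5},{"wx":0,"wy":0,"wz":0,"tx":0,"ty":0,"tz":0,"gripper":-0.5},{"wx":0,"wy":0,"wz":0,"tx":0,"ty":0,"tz":0,"gripper":-0.5},{"wx":0,"wy":0,"wz":0,"tx":0,"ty":0,"tz":0,"gripper":-0.5}]'
python3 plan.py .668,-.065,.014,95.3
```

```text
time_s: 3.92
tool_pos: [0.6719, -0.0648, 0.0194]
tool_rot: [180.0, 0.5, -174.7]
force: [-0.1, -0.3, -0.0]
grip_width: 0.0847
grasp_force: 0.0
time_s: 4.33
tool_pos: [0.6712, -0.0654, 0.0182]
tool_rot: [180.0, 0.5, -174.7]
force: [0.3, 0.6, -0.3]
grip_width: 0.0552
grasp_force: 0.0
at [ 0.6712 -0.0654  0.0182] [ 179.99    0.46 -174.72] t 4.33
[0.668, -0.065, 0.014, 95.3] t [3.2 0.6 4.1] w [ 0.4  0.4 90. ] rows 13
```

```bash
python3 -m creep '[{"wx":0,"wy":0.4,"wz":0,"tx":0,"ty":0,"tz":3,"gripper":-0.5},{"wx":0,"wy":0.4,"wz":0,"tx":0,"ty":0,"tz":3,"gripper":-0.5},{"wx":0,"wy":0.4,"wz":0,"tx":0,"ty":0,"tz":3,"gripper":-0.5},{"wx":0,"wy":0.4,"wz":0,"tx":0,"ty":0,"tz":3,"gripper":-0.5},{"wx":0,"wy":0.4,"wz":0,"tx":0,"ty":0,"tz":3,"gripper":-0.5}]' 8
python3 plan.py .671,-.065,.014,95.3
```

```text
time_s: 4.75
tool_pos: [0.6708, -0.0654, 0.0141]
tool_rot: [-180.0, -0.0, -174.7]
force: [-0.1, 0.2, -0.6]
grip_width: 0.0434
grasp_force: 8.0
at [ 0.6708 -0.0654  0.0141] [-1.8000e+02 -2.0000e-02 -1.7471e+02] t 4.75
[0.671, -0.065, 0.014, 95.3] t [-0.3  0.4  0.1] w [-0. -0. 90.] rows 13
```

```bash
python3 -m creep '[{"wx":0,"wy":0,"wz":0,"tx":0,"ty":0,"tz":0,"gripper":0.6},{"wx":0,"wy":0,"wz":0,"tx":0,"ty":0,"tz":0,"gripper":0.6},{"wx":0,"wy":0,"wz":0,"tx":0,"ty":0,"tz":0,"gripper":0.6},{"wx":0,"wy":0,"wz":7,"tx":0,"ty":0,"tz":0,"gripper":0.6},{"wx":0,"wy":0,"wz":14,"tx":0,"ty":0,"tz":0,"gripper":0.6}]' 8
python3 -m creep '[{"wx":0,"wy":0,"wz":7,"tx":0,"ty":0,"tz":0,"gripper":0.6},{"wx":0,"wy":0,"wz":14,"tx":0,"ty":0,"tz":0,"gripper":0.6},{"wx":0,"wy":0,"wz":21,"tx":0,"ty":0,"tz":0,"gripper":0.6},{"wx":0,"wy":0,"wz":28,"tx":0,"ty":0,"tz":0,"gripper":0.6},{"wx":0,"wy":0,"wz":35,"tx":0,"ty":0,"tz":0,"gripper":0.6}]'
python3 -m creep '[{"wx":0,"wy":0,"wz":7,"tx":0,"ty":0,"tz":0,"gripper":0.6},{"wx":0,"wy":0,"wz":14,"tx":0,"ty":0,"tz":0,"gripper":0.6},{"wx":0,"wy":0,"wz":21,"tx":0,"ty":0,"tz":0,"gripper":0.6},{"wx":0,"wy":0,"wz":28,"tx":0,"ty":0,"tz":0,"gripper":0.6},{"wx":0,"wy":0,"wz":35,"tx":0,"ty":0,"tz":0,"gripper":0.6}]'
python3 -m creep '[{"wx":0,"wy":0,"wz":6,"tx":0,"ty":0,"tz":0,"gripper":-0.5},{"wx":0,"wy":0,"wz":6,"tx":0,"ty":0,"tz":0,"gripper":-0.5},{"wx":0,"wy":0,"wz":6,"tx":0,"ty":0,"tz":0,"gripper":-0.5},{"wx":0,"wy":0,"wz":6,"tx":0,"ty":0,"tz":0,"gripper":-0.5},{"wx":0,"wy":0,"wz":6,"tx":0,"ty":0,"tz":0,"gripper":-0.5}]' 25
python3 -m creep '[{"wx":0,"wy":0,"wz":0,"tx":0,"ty":0,"tz":0,"gripper":-0.5},{"wx":0,"wy":0,"wz":0,"tx":0,"ty":0,"tz":0,"gripper":-0.5},{"wx":0,"wy":0,"wz":0,"tx":0,"ty":0,"tz":0,"gripper":-0.5},{"wx":0,"wy":0,"wz":0,"tx":0,"ty":0,"tz":0,"gripper":-0.5},{"wx":0,"wy":0,"wz":0,"tx":0,"ty":0,"tz":0,"gripper":-0.5}]' | head -6
python3 plan.py .671,-.065,.09,95.3
```

```text
time_s: 5.17
tool_pos: [0.6709, -0.0656, 0.0147]
tool_rot: [180.0, 0.0, 170.9]
force: [-0.5, 0.8, 0.1]
grip_width: 0.0664
grasp_force: 0.0
time_s: 5.58
tool_pos: [0.6709, -0.0655, 0.0145]
tool_rot: [180.0, 0.0, 135.9]
force: [-0.9, -1.5, 0.0]
grip_width: 0.0693
grasp_force: 0.0
time_s: 6.0
tool_pos: [0.6709, -0.0654, 0.0145]
tool_rot: [180.0, -0.0, 100.9]
force: [0.2, -0.5, 0.4]
grip_width: 0.0697
grasp_force: 0.0
time_s: 6.42
tool_pos: [0.6707, -0.0654, 0.0144]
tool_rot: [-180.0, -0.0, 95.4]
force: [-0.8, 0.3, 0.3]
grip_width: 0.044
grasp_force: 0.3
time_s: 6.83
tool_pos: [0.6708, -0.0655, 0.0144]
tool_rot: [-180.0, -0.0, 95.3]
force: [-0.6, 0.3, -0.5]
grip_width: 0.043
grasp_force: 25.0
at [ 0.6708 -0.0655  0.0144] [-1.7999e+02 -1.0000e-02  9.5290e+01] t 6.83
[0.671, -0.065, 0.09, 95.3] t [  0.5   0.3 -75.6] w [-0. -0. -0.] rows 2
```

```bash
python3 -m creep '[{"wx":0,"wy":0,"wz":0,"tx":0,"ty":0,"tz":0,"gripper":0.6},{"wx":0,"wy":0,"wz":0,"tx":0,"ty":0,"tz":0,"gripper":0.6},{"wx":0,"wy":0,"wz":0,"tx":0,"ty":0,"tz":-20,"gripper":0.6},{"wx":0,"wy":0,"wz":0,"tx":0,"ty":0,"tz":-60,"gripper":0.6},{"wx":0,"wy":0,"wz":0,"tx":0,"ty":0,"tz":-95,"gripper":0.6}]' | head -2
python3 plan.py .56,-.25,.2,95.3
python3 -m creep '[{"wx":0,"wy":0,"wz":0,"tx":-174,"ty":-128,"tz":-90,"gripper":0.6},{"wx":0,"wy":0,"wz":0,"tx":-174,"ty":-128,"tz":-90,"gripper":0.6},{"wx":0,"wy":0,"wz":0,"tx":-174,"ty":-128,"tz":-90,"gripper":0.6},{"wx":0,"wy":0,"wz":0,"tx":-174,"ty":-128,"tz":-90,"gripper":0.6},{"wx":0,"wy":0,"wz":0,"tx":-174,"ty":-128,"tz":-90,"gripper":0.6}]'
cat > meas.py <<'E'
from h import *
def sub(c,d,P,x,y,z0,z1,r):
    m=(d>0)&(np.hypot(P[...,0]-x,P[...,1]-y)<r)&(P[...,2]>z0)&(P[...,2]<z1); return P[m]
def posts(c,d,P):
    Q=[]
    for x,y in((.579,.101),(.492,.093),(.549,-.046)):
        q=sub(c,d,P,x,y,.033,.05,.018); Q.append(q[:,:2].mean(0))
    return np.array(Q)
E
python3 - <<'E'
from meas import *
print(get_obs()['tool_pos'])
for c in('top','side'):
    p,d=optics.read_camera(c); P=cloud(c,d); cv2.imwrite(f'pics/m_{c}.png',p[:,:,::-1])
    for n,x,y in(('round',.671,-.065),('bar',.627,-.15)):
        Q=sub(c,d,P,x,y,.018,.03,.045); 
        if len(Q): print(c,n,len(Q),Q.mean(0).round(4),cv2.minAreaRect((Q[:,:2]*1000).astype(np.float32)))
    print(posts(c,d,P).round(4).tolist())
E
```

```text
time_s: 7.25
tool_pos: [0.6703, -0.0654, 0.1099]
at [ 0.6703 -0.0654  0.1099] [-1.799e+02  2.000e-02  9.527e+01] t 7.25
[0.56, -0.25, 0.2, 95.3] t [-173.7 -126.9  -89.8] w [-0.1  0.  -0. ] rows 6
time_s: 7.67
tool_pos: [0.5707, -0.2316, 0.1906]
tool_rot: [179.9, -0.0, 95.3]
force: [-0.3, -1.3, -1.1]
grip_width: 0.0692
grasp_force: 0.0
[ 0.57068379 -0.23163537  0.19056822]
top round 177 [ 0.6701 -0.0666  0.0228] ((670.5352172851562, -66.85890197753906), (40.54502868652344, 42.68204879760742), 86.54158782958984)
top bar 210 [ 0.6257 -0.1505  0.0228] ((626.1509399414062, -150.57179260253906), (51.152122497558594, 33.964324951171875), 76.38668060302734)
[[0.5777, 0.1017], [0.4901, 0.0931], [0.5468, -0.0453]]
side round 188 [ 0.6741 -0.0679  0.0241] ((673.997314453125, -66.97738647460938), (40.63325881958008, 43.93334197998047), 37.93989944458008)
side bar 234 [ 0.6296 -0.1518  0.024 ] ((629.1109008789062, -150.42471313476562), (52.32143783569336, 36.216854095458984), 78.24689483642578)
[[0.5805, 0.1008], [0.4935, 0.0923], [0.5507, -0.0466]]
```

```bash
python3 plan.py .6262,-.1493,.06,78
```

```text
at [ 0.568  -0.24    0.1936] [179.75   0.28  94.55] t 7.77
[0.6262, -0.1493, 0.06, 78.0] t [ 86.4  64.7 133.5] w [ 0.3  0.2 16.6] rows 5
```

```bash
python3 -m creep '[{"wx":0,"wy":0,"wz":17.3,"tx":86,"ty":64,"tz":130,"gripper":0.4},{"wx":0,"wy":0,"wz":17.3,"tx":86,"ty":64,"tz":130,"gripper":0.4},{"wx":0,"wy":0,"wz":17.3,"tx":86,"ty":64,"tz":130,"gripper":0.4},{"wx":0,"wy":0,"wz":17.3,"tx":86,"ty":64,"tz":130,"gripper":0.4},{"wx":0,"wy":0,"wz":17.3,"tx":86,"ty":64,"tz":130,"gripper":0.4}]'
python3 -m creep '[{"wx":0,"wy":0,"wz":0,"tx":0,"ty":0,"tz":0,"gripper":0.4},{"wx":0,"wy":0,"wz":0,"tx":0,"ty":0,"tz":0,"gripper":0.4},{"wx":0,"wy":0,"wz":0,"tx":0,"ty":0,"tz":0,"gripper":0.4}]'
python3 plan.py .6262,-.1493,.0145,78
```

```text
time_s: 8.18
tool_pos: [0.627, -0.1295, 0.0523]
tool_rot: [-179.5, -0.2, 78.5]
force: [-0.9, 2.1, -0.6]
grip_width: 0.0611
grasp_force: 0.0
time_s: 8.43
tool_pos: [0.6278, -0.1408, 0.0611]
tool_rot: [179.9, 0.0, 77.9]
force: [-0.4, -0.5, 0.6]
grip_width: 0.0611
grasp_force: 0.0
at [ 0.6278 -0.1408  0.0611] [1.7985e+02 5.0000e-02 7.7860e+01] t 8.43
[0.6262, -0.1493, 0.0145, 78.0] t [-8.6  0.1 46.6] w [ 0.1  0.  -0.1] rows 2
```

```bash
python3 -m creep '[{"wx":0,"wy":0,"wz":0,"tx":-5,"ty":0,"tz":5,"gripper":0.4},{"wx":0,"wy":0,"wz":0,"tx":-8.5,"ty":0,"tz":22,"gripper":0.4},{"wx":0,"wy":0,"wz":0,"tx":-8.5,"ty":0,"tz":37,"gripper":0.4},{"wx":0,"wy":0,"wz":0,"tx":-8.5,"ty":0,"tz":46,"gripper":0.4},{"wx":0,"wy":0,"wz":0,"tx":-8.5,"ty":0,"tz":46,"gripper":0.4}]'
python3 -m creep '[{"wx":0,"wy":0,"wz":0,"tx":0,"ty":0,"tz":0,"gripper":0.4},{"wx":0,"wy":0,"wz":0,"tx":0,"ty":0,"tz":0,"gripper":0.4},{"wx":0,"wy":0,"wz":0,"tx":0,"ty":0,"tz":0,"gripper":0.4}]'
python3 plan.py .6262,-.1493,.0145,78
```

```text
time_s: 8.85
tool_pos: [0.6239, -0.1468, 0.0113]
tool_rot: [-179.8, -0.0, 77.9]
force: [-0.4, 0.4, 0.7]
grip_width: 0.0612
grasp_force: 0.0
time_s: 9.1
tool_pos: [0.6264, -0.1471, 0.0143]
tool_rot: [179.9, -0.0, 78.0]
force: [0.2, 0.3, -0.1]
grip_width: 0.0606
grasp_force: 0.0
at [ 0.6264 -0.1471  0.0143] [ 1.7992e+02 -1.0000e-02  7.7990e+01] t 9.1
[0.6262, -0.1493, 0.0145, 78.0] t [-2.2  0.3 -0.2] w [ 0.1 -0.  -0. ] rows 1
```

```bash
python3 -m creep '[{"wx":0,"wy":0,"wz":0,"tx":-2.2,"ty":0,"tz":0,"gripper":0.4},{"wx":0,"wy":0,"wz":0,"tx":-2.2,"ty":0,"tz":0,"gripper":0.4},{"wx":0,"wy":0,"wz":0,"tx":-2.2,"ty":0,"tz":0,"gripper":-0.7},{"wx":0,"wy":0,"wz":0,"tx":-2.2,"ty":0,"tz":0,"gripper":-0.7},{"wx":0,"wy":0,"wz":0,"tx":-2.2,"ty":0,"tz":0,"gripper":-0.7}]' 25
python3 -m creep '[{"wx":0,"wy":0,"wz":0,"tx":0,"ty":0,"tz":0,"gripper":-0.7},{"wx":0,"wy":0,"wz":0,"tx":0,"ty":0,"tz":0,"gripper":-0.7},{"wx":0,"wy":0,"wz":0,"tx":0,"ty":0,"tz":0,"gripper":-0.7},{"wx":0,"wy":0,"wz":0,"tx":0,"ty":0,"tz":0,"gripper":-0.7},{"wx":0,"wy":0,"wz":0,"tx":0,"ty":0,"tz":0,"gripper":-0.7}]'
python3 plan.py .6262,-.1493,.10,78 .5375,.0611,.10,95.4 .5375,.0611,.045,95.4
```

```text
time_s: 9.52
tool_pos: [0.6253, -0.1491, 0.0136]
tool_rot: [180.0, -0.0, 78.0]
force: [0.4, -0.1, 0.5]
grip_width: 0.0482
grasp_force: 0.0
time_s: 9.93
tool_pos: [0.6254, -0.149, 0.0135]
tool_rot: [180.0, -0.0, 78.0]
force: [0.1, 0.7, -0.2]
grip_width: 0.0337
grasp_force: 25.0
at [ 0.6254 -0.149   0.0135] [ 1.7999e+02 -1.0000e-02  7.7980e+01] t 9.93
[0.6262, -0.1493, 0.1, 78.0] t [ -0.1   0.9 -86.5] w [ 0. -0. -0.] rows 3
[0.5375, 0.0611, 0.1, 95.4] t [ 187.4 -130.5   -0. ] w [  0.    0.  -17.4] rows 6
[0.5375, 0.0611, 0.045, 95.4] t [ 0. -0. 55.] w [0. 0. 0.] rows 2
```

```bash
python3 -m creep '[{"wx":0,"wy":0,"wz":0,"tx":0,"ty":0,"tz":-15,"gripper":-0.7},{"wx":0,"wy":0,"wz":0,"tx":0,"ty":0,"tz":-40,"gripper":-0.7},{"wx":0,"wy":0,"wz":0,"tx":15,"ty":-8,"tz":-70,"gripper":-0.7},{"wx":0,"wy":0,"wz":-3,"tx":40,"ty":-27,"tz":-85,"gripper":-0.7},{"wx":0,"wy":0,"wz":-6,"tx":65,"ty":-45,"tz":-87,"gripper":-0.7}]' | tail -2
python3 -m creep '[{"wx":0,"wy":0,"wz":-3,"tx":25,"ty":-16,"tz":0,"gripper":-0.7},{"wx":0,"wy":0,"wz":-6,"tx":50,"ty":-32,"tz":0,"gripper":-0.7},{"wx":0,"wy":0,"wz":-8,"tx":75,"ty":-48,"tz":0,"gripper":-0.7},{"wx":0,"wy":0,"wz":-10,"tx":100,"ty":-60,"tz":0,"gripper":-0.7},{"wx":0,"wy":0,"wz":-11.4,"tx":108,"ty":-66,"tz":0,"gripper":-0.7}]' | tail -2
python3 -m creep '[{"wx":0,"wy":0,"wz":0,"tx":0,"ty":0,"tz":0,"gripper":-0.7},{"wx":0,"wy":0,"wz":0,"tx":0,"ty":0,"tz":0,"gripper":-0.7},{"wx":0,"wy":0,"wz":0,"tx":0,"ty":0,"tz":0,"gripper":-0.7},{"wx":0,"wy":0,"wz":0,"tx":0,"ty":0,"tz":0,"gripper":-0.7}]'
python3 plan.py .5375,.0611,.045,95.4
```

```text
grip_width: 0.0336
grasp_force: 25.0
grip_width: 0.0334
grasp_force: 25.0
time_s: 11.1
tool_pos: [0.5411, 0.036, 0.1009]
tool_rot: [180.0, 0.1, 95.2]
force: [-0.0, -0.4, -0.5]
grip_width: 0.0337
grasp_force: 25.0
at [0.5411 0.036  0.1009] [1.7996e+02 6.0000e-02 9.5190e+01] t 11.1
[0.5375, 0.0611, 0.045, 95.4] t [25.4 -1.3 55.9] w [ 0.   0.1 -0.2] rows 2
```

```bash
python3 -m creep '[{"wx":0,"wy":0,"wz":-0.2,"tx":15,"ty":-1,"tz":15,"gripper":-0.7},{"wx":0,"wy":0,"wz":-0.2,"tx":25.4,"ty":-1.3,"tz":30,"gripper":-0.7},{"wx":0,"wy":0,"wz":-0.2,"tx":25.4,"ty":-1.3,"tz":55,"gripper":-0.7},{"wx":0,"wy":0,"wz":-0.2,"tx":25.4,"ty":-1.3,"tz":55,"gripper":-0.7},{"wx":0,"wy":0,"wz":-0.2,"tx":25.4,"ty":-1.3,"tz":55,"gripper":-0.7}]' | tail -2
python3 -m creep '[{"wx":0,"wy":0,"wz":0,"tx":0,"ty":0,"tz":0,"gripper":-0.7},{"wx":0,"wy":0,"wz":0,"tx":0,"ty":0,"tz":0,"gripper":-0.7},{"wx":0,"wy":0,"wz":0,"tx":0,"ty":0,"tz":0,"gripper":-0.7},{"wx":0,"wy":0,"wz":0,"tx":0,"ty":0,"tz":0,"gripper":-0.7}]'
python3 plan.py .5375,.0611,.0265,95.4
```

```text
grip_width: 0.0338
grasp_force: 25.0
time_s: 11.85
tool_pos: [0.5375, 0.0632, 0.0465]
tool_rot: [179.9, -0.0, 95.6]
force: [-0.7, 0.2, -0.8]
grip_width: 0.0335
grasp_force: 25.0
at [0.5375 0.0632 0.0465] [ 1.799e+02 -3.000e-02  9.556e+01] t 11.85
[0.5375, 0.0611, 0.0265, 95.4] t [-2.1 -0.3 20. ] w [ 0.1 -0.   0.2] rows 1
```

```bash
python3 -m creep '[{"wx":0,"wy":0,"wz":0.2,"tx":-2.1,"ty":-0.2,"tz":3,"gripper":-0.7},{"wx":0,"wy":0,"wz":0.2,"tx":-2.1,"ty":-0.2,"tz":3,"gripper":-0.7},{"wx":0,"wy":0,"wz":0.2,"tx":-2.1,"ty":-0.2,"tz":8,"gripper":-0.7},{"wx":0,"wy":0,"wz":0.2,"tx":-2.1,"ty":-0.2,"tz":12,"gripper":-0.7},{"wx":0,"wy":0,"wz":0.2,"tx":-2.1,"ty":-0.2,"tz":15,"gripper":-0.7}]'
python3 -m creep '[{"wx":0,"wy":0,"wz":0,"tx":0,"ty":0,"tz":2,"gripper":-0.7},{"wx":0,"wy":0,"wz":0,"tx":0,"ty":0,"tz":4,"gripper":-0.7},{"wx":0,"wy":0,"wz":0,"tx":0,"ty":0,"tz":5,"gripper":-0.7},{"wx":0,"wy":0,"wz":0,"tx":0,"ty":0,"tz":5,"gripper":-0.7}]'
```

```text
time_s: 12.27
tool_pos: [0.5364, 0.0613, 0.0298]
tool_rot: [-180.0, -0.0, 95.4]
force: [0.5, 0.4, -0.8]
grip_width: 0.0336
grasp_force: 25.0
time_s: 12.6
tool_pos: [0.5369, 0.0612, 0.0255]
tool_rot: [-180.0, 0.0, 95.4]
force: [-0.2, -0.4, -0.4]
grip_width: 0.0334
grasp_force: 25.0
```

```bash
python3 -m creep '[{"wx":0,"wy":0,"wz":0,"tx":0,"ty":0,"tz":0.5,"gripper":-0.7},{"wx":0,"wy":0,"wz":0,"tx":0,"ty":0,"tz":0.5,"gripper":0.3},{"wx":0,"wy":0,"wz":0,"tx":0,"ty":0,"tz":0.5,"gripper":0.3},{"wx":0,"wy":0,"wz":0,"tx":0,"ty":0,"tz":0.5,"gripper":0.3},{"wx":0,"wy":0,"wz":0,"tx":0,"ty":0,"tz":-20,"gripper":0.3}]'
python3 plan.py .5375,.0611,.09,95.4 .6708,-.0655,.06,95.3
python3 -m creep '[{"wx":0,"wy":0,"wz":0,"tx":0,"ty":0,"tz":-30,"gripper":0.6},{"wx":0,"wy":0,"wz":0,"tx":0,"ty":0,"tz":-50,"gripper":0.6},{"wx":0,"wy":0,"wz":0,"tx":-30,"ty":30,"tz":-55,"gripper":0.6},{"wx":0,"wy":0,"wz":0,"tx":-50,"ty":52,"tz":-55,"gripper":0.6},{"wx":0,"wy":0,"wz":0,"tx":-70,"ty":75,"tz":-50,"gripper":0.6}]'
python3 plan.py .6708,-.0655,.05,95.3
```

```text
time_s: 13.02
tool_pos: [0.534, 0.0611, 0.0428]
tool_rot: [-179.7, 0.1, 95.4]
force: [-0.8, 1.6, 0.2]
grip_width: 0.052
grasp_force: 0.0
at [0.534  0.0611 0.0428] [-1.7966e+02  9.0000e-02  9.5400e+01] t 13.02
[0.5375, 0.0611, 0.09, 95.4] t [ -0.4   3.3 -47.2] w [-0.3  0.1  0. ] rows 2
[0.6708, -0.0655, 0.06, 95.3] t [-138.6  120.8   30. ] w [ 0.  -0.   0.1] rows 5
time_s: 13.43
tool_pos: [0.6204, -0.0007, 0.0973]
tool_rot: [179.8, -0.1, 95.6]
force: [-0.2, 0.5, -0.5]
grip_width: 0.0686
grasp_force: 0.0
at [ 0.6204 -0.0007  0.0973] [ 1.7978e+02 -7.0000e-02  9.5550e+01] t 13.43
[0.6708, -0.0655, 0.05, 95.3] t [-69.4  43.7  47.4] w [ 0.2 -0.1  0.3] rows 3
```

```bash
python3 -m creep '[{"wx":0,"wy":0,"wz":0,"tx":-25,"ty":17,"tz":0,"gripper":0.6},{"wx":0,"wy":0,"wz":0,"tx":-50,"ty":34,"tz":0,"gripper":0.6},{"wx":0,"wy":0,"wz":0,"tx":-67,"ty":45,"tz":15,"gripper":0.6},{"wx":0,"wy":0,"wz":0,"tx":-67,"ty":45,"tz":35,"gripper":0.6},{"wx":0,"wy":0,"wz":0,"tx":-67,"ty":45,"tz":45,"gripper":0.6}]' | tail -2
python3 -m creep '[{"wx":0,"wy":0,"wz":0,"tx":0,"ty":0,"tz":0,"gripper":0.6},{"wx":0,"wy":0,"wz":0,"tx":0,"ty":0,"tz":0,"gripper":0.6},{"wx":0,"wy":0,"wz":0,"tx":0,"ty":0,"tz":0,"gripper":0.6},{"wx":0,"wy":0,"wz":0,"tx":0,"ty":0,"tz":0,"gripper":0.6}]'
python3 plan.py .6708,-.0655,.0135,95.4
```

```text
grip_width: 0.0694
grasp_force: 0.0
time_s: 14.18
tool_pos: [0.6698, -0.063, 0.0518]
tool_rot: [179.9, -0.0, 95.5]
force: [0.6, 0.6, 0.2]
grip_width: 0.0695
grasp_force: 0.0
at [ 0.6698 -0.063   0.0518] [ 1.7989e+02 -2.0000e-02  9.5460e+01] t 14.18
[0.6708, -0.0655, 0.0135, 95.4] t [-2.6  0.7 38.3] w [ 0.1 -0.   0.1] rows 1
```

```bash
python3 -m creep '[{"wx":0,"wy":0,"wz":0,"tx":-2.6,"ty":0.7,"tz":12,"gripper":0.6},{"wx":0,"wy":0,"wz":0,"tx":-2.6,"ty":0.7,"tz":24,"gripper":0.6},{"wx":0,"wy":0,"wz":0,"tx":-2.6,"ty":0.7,"tz":34,"gripper":0.6},{"wx":0,"wy":0,"wz":0,"tx":-2.6,"ty":0.7,"tz":38,"gripper":0.6},{"wx":0,"wy":0,"wz":0,"tx":-2.6,"ty":0.7,"tz":38,"gripper":0.6}]' | tail -2
python3 -m creep '[{"wx":0,"wy":0,"wz":0,"tx":0,"ty":0,"tz":0,"gripper":0.4},{"wx":0,"wy":0,"wz":0,"tx":0,"ty":0,"tz":0,"gripper":-0.5},{"wx":0,"wy":0,"wz":0,"tx":0,"ty":0,"tz":0,"gripper":-0.5},{"wx":0,"wy":0,"wz":0,"tx":0,"ty":0,"tz":0,"gripper":-0.5},{"wx":0,"wy":0,"wz":0,"tx":0,"ty":0,"tz":0,"gripper":-0.5}]' 25
python3 -m creep '[{"wx":0,"wy":0,"wz":0,"tx":0,"ty":0,"tz":0,"gripper":-0.5},{"wx":0,"wy":0,"wz":0,"tx":0,"ty":0,"tz":0,"gripper":-0.5},{"wx":0,"wy":0,"wz":0,"tx":0,"ty":0,"tz":0,"gripper":-0.5}]'
python3 plan.py .6708,-.0655,.09,95.4 .5439,-.0066,.09,95.4
```

```text
grip_width: 0.0696
grasp_force: 0.0
time_s: 15.02
tool_pos: [0.6704, -0.0664, 0.013]
tool_rot: [180.0, -0.0, 95.4]
force: [1.2, -0.1, -0.6]
grip_width: 0.0442
grasp_force: 0.3
time_s: 15.27
tool_pos: [0.6704, -0.0665, 0.013]
tool_rot: [180.0, -0.0, 95.4]
force: [0.3, 0.5, 2.6]
grip_width: 0.0429
grasp_force: 25.0
at [ 0.6704 -0.0665  0.013 ] [179.95  -0.    95.38] t 15.27
[0.6708, -0.0655, 0.09, 95.4] t [  0.9   0.5 -77. ] w [ 0. -0. -0.] rows 2
[0.5439, -0.0066, 0.09, 95.4] t [  70.6 -120.8   -0. ] w [0. 0. 0.] rows 4
```

```bash
python3 -m creep '[{"wx":0,"wy":0,"wz":0,"tx":0,"ty":0,"tz":-20,"gripper":-0.5},{"wx":0,"wy":0,"wz":0,"tx":0,"ty":0,"tz":-45,"gripper":-0.5},{"wx":0,"wy":0,"wz":0,"tx":10,"ty":-18,"tz":-65,"gripper":-0.5},{"wx":0,"wy":0,"wz":0,"tx":28,"ty":-48,"tz":-70,"gripper":-0.5},{"wx":0,"wy":0,"wz":0,"tx":45,"ty":-78,"tz":-70,"gripper":-0.5}]' | tail -2
python3 -m creep '[{"wx":0,"wy":0,"wz":0,"tx":13,"ty":-22,"tz":0,"gripper":-0.5},{"wx":0,"wy":0,"wz":0,"tx":21,"ty":-37,"tz":0,"gripper":-0.5},{"wx":0,"wy":0,"wz":0,"tx":25,"ty":-43,"tz":0,"gripper":-0.5},{"wx":0,"wy":0,"wz":0,"tx":25,"ty":-43,"tz":0,"gripper":-0.5},{"wx":0,"wy":0,"wz":0,"tx":25,"ty":-43,"tz":0,"gripper":-0.5}]' | tail -2
python3 -m creep '[{"wx":0,"wy":0,"wz":0,"tx":0,"ty":0,"tz":5,"gripper":-0.5},{"wx":0,"wy":0,"wz":0,"tx":0,"ty":0,"tz":20,"gripper":-0.5},{"wx":0,"wy":0,"wz":0,"tx":0,"ty":0,"tz":30,"gripper":-0.5},{"wx":0,"wy":0,"wz":0,"tx":0,"ty":0,"tz":30,"gripper":-0.5},{"wx":0,"wy":0,"wz":0,"tx":0,"ty":0,"tz":30,"gripper":-0.5}]'
python3 plan.py .5439,-.0076,.025,95.4
```

```text
grip_width: 0.0432
grasp_force: 25.0
grip_width: 0.043
grasp_force: 25.0
time_s: 16.52
tool_pos: [0.5428, -0.0091, 0.0517]
tool_rot: [-179.9, 0.1, 95.3]
force: [-0.1, 0.0, 0.2]
grip_width: 0.0428
grasp_force: 25.0
at [ 0.5428 -0.0091  0.0517] [-1.799e+02  8.000e-02  9.531e+01] t 16.52
[0.5439, -0.0076, 0.025, 95.4] t [ 1.4  1.3 26.7] w [-0.1  0.1 -0.1] rows 1
```

```bash
python3 -m creep '[{"wx":0,"wy":0,"wz":0,"tx":1.3,"ty":1.1,"tz":3,"gripper":-0.5},{"wx":0,"wy":0,"wz":0,"tx":1.3,"ty":1.1,"tz":8,"gripper":-0.5},{"wx":0,"wy":0,"wz":0,"tx":1.3,"ty":1.1,"tz":12,"gripper":-0.5},{"wx":0,"wy":0,"wz":0,"tx":1.3,"ty":1.1,"tz":12,"gripper":-0.5},{"wx":0,"wy":0,"wz":0,"tx":1.3,"ty":1.1,"tz":12,"gripper":-0.5}]'
python3 plan.py .5439,-.0076,.025,95.4
```

```text
time_s: 16.93
tool_pos: [0.5438, -0.0067, 0.0404]
tool_rot: [-180.0, -0.0, 95.4]
force: [-0.5, -0.0, -1.1]
grip_width: 0.0431
grasp_force: 25.0
at [ 0.5438 -0.0067  0.0404] [-179.98   -0.     95.38] t 16.93
[0.5439, -0.0076, 0.025, 95.4] t [-0.9 -0.  15.4] w [-0. -0. -0.] rows 1
```

```bash
python3 -m creep '[{"wx":0,"wy":0,"wz":0,"tx":-0.7,"ty":0,"tz":3,"gripper":-0.5},{"wx":0,"wy":0,"wz":0,"tx":-0.7,"ty":0,"tz":6,"gripper":-0.5},{"wx":0,"wy":0,"wz":0,"tx":-0.7,"ty":0,"tz":9,"gripper":-0.5},{"wx":0,"wy":0,"wz":0,"tx":-0.7,"ty":0,"tz":12,"gripper":-0.5},{"wx":0,"wy":0,"wz":0,"tx":-0.7,"ty":0,"tz":14,"gripper":-0.5}]'
python3 -m creep '[{"wx":0,"wy":0,"wz":0,"tx":0,"ty":0,"tz":1,"gripper":-0.5},{"wx":0,"wy":0,"wz":0,"tx":0,"ty":0,"tz":1.5,"gripper":-0.5},{"wx":0,"wy":0,"wz":0,"tx":0,"ty":0,"tz":1.5,"gripper":-0.5},{"wx":0,"wy":0,"wz":0,"tx":0,"ty":0,"tz":1.5,"gripper":-0.5}]'
```

```text
time_s: 17.35
tool_pos: [0.5438, -0.0074, 0.026]
tool_rot: [-180.0, -0.0, 95.4]
force: [-1.8, -0.4, -0.9]
grip_width: 0.0427
grasp_force: 25.0
time_s: 17.68
tool_pos: [0.5442, -0.0074, 0.0251]
tool_rot: [180.0, 0.0, 95.4]
force: [-0.9, -0.5, -1.4]
grip_width: 0.0429
grasp_force: 25.0
```

```bash
python3 -m creep '[{"wx":0,"wy":0,"wz":0,"tx":0,"ty":0,"tz":0,"gripper":0.4},{"wx":0,"wy":0,"wz":0,"tx":0,"ty":0,"tz":0,"gripper":0.4},{"wx":0,"wy":0,"wz":0,"tx":0,"ty":0,"tz":0,"gripper":0.4},{"wx":0,"wy":0,"wz":0,"tx":0,"ty":0,"tz":-20,"gripper":0.4},{"wx":0,"wy":0,"wz":0,"tx":0,"ty":0,"tz":-60,"gripper":0.4}]'
python3 -m creep '[{"wx":0,"wy":0,"wz":7,"tx":0,"ty":0,"tz":-35,"gripper":0.4},{"wx":0,"wy":0,"wz":14,"tx":-30,"ty":8,"tz":-50,"gripper":0.4},{"wx":0,"wy":0,"wz":21,"tx":-70,"ty":15,"tz":-60,"gripper":0.4},{"wx":0,"wy":0,"wz":28,"tx":-110,"ty":20,"tz":-60,"gripper":0.4},{"wx":0,"wy":0,"wz":35,"tx":-150,"ty":25,"tz":-60,"gripper":0.4}]'
python3 plan.py .6112,-.303,.13,-3.4
```

```text
time_s: 18.1
tool_pos: [0.5405, -0.0072, 0.0821]
tool_rot: [-179.5, 0.1, 95.4]
force: [-0.0, 1.1, -0.3]
grip_width: 0.0595
grasp_force: 0.0
time_s: 18.52
tool_pos: [0.5845, -0.155, 0.1463]
tool_rot: [179.9, -0.1, 60.2]
force: [0.1, -0.4, 1.0]
grip_width: 0.061
grasp_force: 0.0
at [ 0.5845 -0.155   0.1463] [ 1.7988e+02 -1.1000e-01  6.0220e+01] t 18.52
[0.6112, -0.303, 0.13, -3.4] t [-115.2   96.7   16.3] w [ 0.  -0.2 63.6] rows 9
```

```bash
python3 -m creep '[{"wx":0,"wy":0,"wz":7,"tx":-30,"ty":25,"tz":5,"gripper":0.4},{"wx":0,"wy":0,"wz":14,"tx":-55,"ty":46,"tz":5,"gripper":0.4},{"wx":0,"wy":0,"wz":21,"tx":-75,"ty":65,"tz":5,"gripper":0.4},{"wx":0,"wy":0,"wz":28,"tx":-95,"ty":81,"tz":5,"gripper":0.4},{"wx":0,"wy":0,"wz":35,"tx":-115,"ty":97,"tz":5,"gripper":0.4}]' | tail -1
python3 -m creep '[{"wx":0,"wy":0,"wz":7,"tx":0,"ty":0,"tz":10,"gripper":0.3},{"wx":0,"wy":0,"wz":14,"tx":0,"ty":0,"tz":10,"gripper":0.3},{"wx":0,"wy":0,"wz":21,"tx":0,"ty":0,"tz":10,"gripper":0.3},{"wx":0,"wy":0,"wz":28,"tx":0,"ty":0,"tz":10,"gripper":0.3},{"wx":0,"wy":0,"wz":28.6,"tx":0,"ty":0,"tz":10,"gripper":0.3}]'
python3 - <<'E'
from meas import *
for c in('top','side'):
    p,d=optics.read_camera(c); P=cloud(c,d)
    b=np.array([.0005,.0012] if c=='top' else [-.0033,.0024])
    Q=posts(c,d,P)+b; print(c,'posts',Q.round(4).tolist())
    a=np.arctan2(*( (Q[2]-(Q[0]+Q[1])/2)[::1])); 
    for n,x,y in(('round',.5439,-.0066),('bar',.5375,.0611)):
        q=sub(c,d,P,x,y,.0285,.045,.033); q=q[np.hypot(*(q[:,:2]-Q[2]+b).T)>.014]
        print(n,len(q),q.mean(0).round(4),(q[:,:2].mean(0)+b).round(4), 'top z',np.percentile(q[:,2],[50,90]).round(4))
    cv2.imwrite(f'pics/s_{c}.png',cv2.resize(p[170:240,270:370] if c=='top' else p[170:260,270:370],None,fx=4,fy=4,interpolation=cv2.INTER_CUBIC)[:,:,::-1])
a=cv2.imread('pics/s_top.png'); b=cv2.imread('pics/s_side.png'); s=np.zeros((360,800,3),np.uint8); s[:280,:400]=a; s[:360,400:]=b; cv2.imwrite('pics/seat.png',s)
E
python3 plan.py .6112,-.303,.06,-3.4
```

```text
grasp_force: 0.0
time_s: 19.35
tool_pos: [0.6106, -0.3023, 0.1297]
tool_rot: [180.0, 0.0, -3.4]
force: [0.4, 0.1, 0.6]
grip_width: 0.0567
grasp_force: 0.0
top posts [[0.5783, 0.1029], [0.4907, 0.0944], [0.5472, -0.0434]]
round 189 [ 0.5436 -0.0071  0.0347] [ 0.5441 -0.0059] top z [0.0349 0.0373]
bar 228 [0.5366 0.0597 0.0345] [0.5371 0.0609] top z [0.0344 0.0373]
side posts [[0.5779, 0.1019], [0.4902, 0.0947], [0.5473, -0.043]]
round 159 [ 0.548  -0.0091  0.0357] [ 0.5447 -0.0067] top z [0.0358 0.0386]
bar 179 [0.541  0.0573 0.0356] [0.5377 0.0597] top z [0.0359 0.0387]
at [ 0.6106 -0.3022  0.1299] [ 1.80e+02  1.00e-02 -3.03e+00] t 19.45
[0.6112, -0.303, 0.06, -3.4] t [ 0.7  0.7 69.9] w [0.  0.  0.4] rows 2
```

View pics/seat.png

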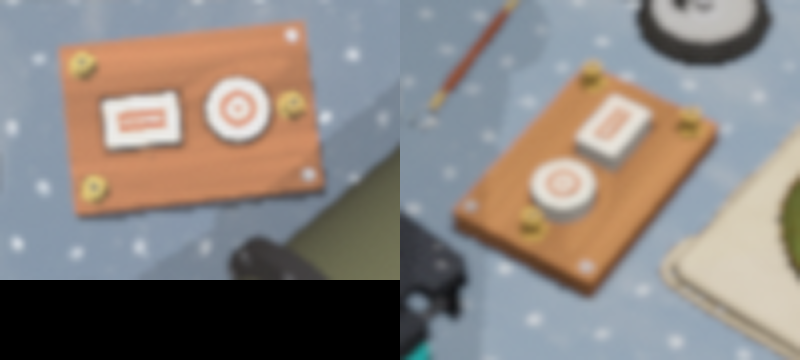

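Both moulds are seated: each is centred in its nest, at the right height, and tops read at the expected level. Next I grip the plate's bar.

```bash
python3 -m creep '[{"wx":0,"wy":0,"wz":0,"tx":0.7,"ty":0.7,"tz":15,"gripper":0.3},{"wx":0,"wy":0,"wz":0,"tx":0.7,"ty":0.7,"tz":40,"gripper":0.3},{"wx":0,"wy":0,"wz":0,"tx":0.7,"ty":0.7,"tz":60,"gripper":0.3},{"wx":0,"wy":0,"wz":0,"tx":0.7,"ty":0.7,"tz":70,"gripper":0.3},{"wx":0,"wy":0,"wz":0,"tx":0.7,"ty":0.7,"tz":70,"gripper":0.3}]'|tail -1
python3 -m creep '[{"wx":0,"wy":0,"wz":0,"tx":0,"ty":0,"tz":10,"gripper":0.3},{"wx":0,"wy":0,"wz":0,"tx":0,"ty":0,"tz":24,"gripper":0.3},{"wx":0,"wy":0,"wz":0,"tx":0,"ty":0,"tz":36,"gripper":0.3},{"wx":0,"wy":0,"wz":0,"tx":0,"ty":0,"tz":44,"gripper":0.3},{"wx":0,"wy":0,"wz":0,"tx":0,"ty":0,"tz":48,"gripper":0.3}]'|tail -1
python3 -m creep '[{"wx":0,"wy":0,"wz":0,"tx":0,"ty":0,"tz":0,"gripper":0.3},{"wx":0,"wy":0,"wz":0,"tx":0,"ty":0,"tz":0,"gripper":0.3},{"wx":0,"wy":0,"wz":0,"tx":0,"ty":0,"tz":0,"gripper":0.3}]'
python3 plan.py .6112,-.303,.0105,-3.4
```

```text
grasp_force: 0.0
grasp_force: 0.0
time_s: 20.53
tool_pos: [0.6115, -0.3034, 0.0126]
tool_rot: [180.0, -0.1, -3.2]
force: [-0.1, 0.5, 0.3]
grip_width: 0.0564
grasp_force: 0.0
at [ 0.6115 -0.3034  0.0126] [ 1.7997e+02 -5.0000e-02 -3.2200e+00] t 20.53
[0.6112, -0.303, 0.0105, -3.4] t [-0.3 -0.4  2.1] w [ 0.  -0.1  0.2] rows 1
```

```bash
python3 -m creep '[{"wx":0,"wy":0,"wz":0,"tx":0,"ty":0,"tz":1.5,"gripper":-0.9},{"wx":0,"wy":0,"wz":0,"tx":0,"ty":0,"tz":1.5,"gripper":-0.9},{"wx":0,"wy":0,"wz":0,"tx":0,"ty":0,"tz":1.5,"gripper":-0.9},{"wx":0,"wy":0,"wz":0,"tx":0,"ty":0,"tz":1.5,"gripper":-0.9},{"wx":0,"wy":0,"wz":0,"tx":0,"ty":0,"tz":1.5,"gripper":-0.9}]' 50|tail -1
python3 -m creep '[{"wx":0,"wy":0,"wz":0,"tx":0,"ty":0,"tz":0,"gripper":-0.9},{"wx":0,"wy":0,"wz":0,"tx":0,"ty":0,"tz":0,"gripper":-0.9},{"wx":0,"wy":0,"wz":0,"tx":0,"ty":0,"tz":0,"gripper":-0.9},{"wx":0,"wy":0,"wz":0,"tx":0,"ty":0,"tz":0,"gripper":-0.9},{"wx":0,"wy":0,"wz":0,"tx":0,"ty":0,"tz":0,"gripper":-0.9}]'
python3 -m creep '[{"wx":0,"wy":0,"wz":0,"tx":0,"ty":0,"tz":-8,"gripper":-0.9},{"wx":0,"wy":0,"wz":0,"tx":0,"ty":0,"tz":-22,"gripper":-0.9},{"wx":0,"wy":0,"wz":0,"tx":0,"ty":0,"tz":-45,"gripper":-0.9},{"wx":0,"wy":0,"wz":0,"tx":0,"ty":0,"tz":-70,"gripper":-0.9},{"wx":0,"wy":0,"wz":0,"tx":0,"ty":0,"tz":-90,"gripper":-0.9}]'
python3 -m creep '[{"wx":0,"wy":0,"wz":0,"tx":0,"ty":0,"tz":-10,"gripper":-0.9},{"wx":0,"wy":0,"wz":0,"tx":0,"ty":0,"tz":-10,"gripper":-0.9},{"wx":0,"wy":0,"wz":0,"tx":0,"ty":0,"tz":-10,"gripper":-0.9}]'
python3 plan.py .5407,.0272,.11,95.4
```

```text
grasp_force: 0.0
time_s: 21.37
tool_pos: [0.6112, -0.3032, 0.0106]
tool_rot: [180.0, -0.0, -3.2]
force: [-0.7, -0.4, 0.1]
grip_width: 0.0196
grasp_force: 49.9
time_s: 21.78
tool_pos: [0.6113, -0.3035, 0.1033]
tool_rot: [180.0, -0.1, -3.2]
force: [0.5, 0.5, -2.2]
grip_width: 0.0195
grasp_force: 49.9
time_s: 22.03
tool_pos: [0.6113, -0.3029, 0.1108]
tool_rot: [-180.0, -0.0, -3.2]
force: [0.4, -0.5, -2.2]
grip_width: 0.0195
grasp_force: 49.9
at [ 0.6113 -0.3029  0.1108] [-1.7997e+02 -5.0000e-02 -3.2100e+00] t 22.03
[0.5407, 0.0272, 0.11, 95.4] t [ -89.  -325.6    0.9] w [  0.   -0.1 -98.6] rows 14
```

```bash
python3 plan.py .588,-.195,.11,30 .562,-.08,.11,64 .5407,.0272,.11,95.4
```

```text
at [ 0.6113 -0.3029  0.1108] [-1.7997e+02 -5.0000e-02 -3.2100e+00] t 22.03
[0.588, -0.195, 0.11, 30.0] t [ -29.3 -106.4    0.8] w [ -0.   -0.1 -33.2] rows 5
[0.562, -0.08, 0.11, 64.0] t [  35.  -112.6   -0. ] w [  0.   0. -34.] rows 5
[0.5407, 0.0272, 0.11, 95.4] t [ 87.  -66.1  -0. ] w [  0.    0.  -31.4] rows 5
```

```bash
python3 -m creep '[{"wx":0,"wy":0,"wz":-5,"tx":-4,"ty":-14,"tz":0,"gripper":-0.9},{"wx":0,"wy":0,"wz":-12,"tx":-11,"ty":-37,"tz":0,"gripper":-0.9},{"wx":0,"wy":0,"wz":-19,"tx":-17,"ty":-60,"tz":0,"gripper":-0.9},{"wx":0,"wy":0,"wz":-26,"tx":-23,"ty":-83,"tz":0,"gripper":-0.9},{"wx":0,"wy":0,"wz":-33,"tx":-29,"ty":-106,"tz":0,"gripper":-0.9}]'|tail -2
python3 -m creep '[{"wx":0,"wy":0,"wz":-7,"tx":7,"ty":-22,"tz":0,"gripper":-0.9},{"wx":0,"wy":0,"wz":-14,"tx":14,"ty":-45,"tz":0,"gripper":-0.9},{"wx":0,"wy":0,"wz":-21,"tx":21,"ty":-68,"tz":0,"gripper":-0.9},{"wx":0,"wy":0,"wz":-28,"tx":28,"ty":-90,"tz":0,"gripper":-0.9},{"wx":0,"wy":0,"wz":-34,"tx":35,"ty":-112,"tz":0,"gripper":-0.9}]'|tail -2
python3 -m creep '[{"wx":0,"wy":0,"wz":-7,"tx":22,"ty":-17,"tz":0,"gripper":-0.9},{"wx":0,"wy":0,"wz":-14,"tx":44,"ty":-33,"tz":0,"gripper":-0.9},{"wx":0,"wy":0,"wz":-21,"tx":64,"ty":-49,"tz":0,"gripper":-0.9},{"wx":0,"wy":0,"wz":-27,"tx":79,"ty":-60,"tz":0,"gripper":-0.9},{"wx":0,"wy":0,"wz":-31.6,"tx":87,"ty":-66,"tz":0,"gripper":-0.9}]'|tail -2
python3 -m creep '[{"wx":0,"wy":0,"wz":0,"tx":0,"ty":0,"tz":0,"gripper":-0.9},{"wx":0,"wy":0,"wz":0,"tx":0,"ty":0,"tz":0,"gripper":-0.9},{"wx":0,"wy":0,"wz":0,"tx":0,"ty":0,"tz":0,"gripper":-0.9},{"wx":0,"wy":0,"wz":0,"tx":0,"ty":0,"tz":0,"gripper":-0.9}]'
python3 plan.py .5407,.0272,.08,95.4
```

```text
grip_width: 0.0196
grasp_force: 49.9
grip_width: 0.0196
grasp_force: 49.9
grip_width: 0.0194
grasp_force: 49.9
time_s: 23.62
tool_pos: [0.542, 0.0245, 0.1102]
tool_rot: [-180.0, 0.1, 95.2]
force: [-0.7, -0.7, -0.7]
grip_width: 0.0196
grasp_force: 49.9
at [0.542  0.0245 0.1102] [-1.7997e+02  6.0000e-02  9.5170e+01] t 23.62
[0.5407, 0.0272, 0.08, 95.4] t [ 2.8 -1.  30.2] w [-0.   0.1 -0.2] rows 1
```

```bash
python3 -m creep '[{"wx":0,"wy":0,"wz":-0.2,"tx":2.8,"ty":-1,"tz":8,"gripper":-0.9},{"wx":0,"wy":0,"wz":-0.2,"tx":2.8,"ty":-1,"tz":20,"gripper":-0.9},{"wx":0,"wy":0,"wz":-0.2,"tx":2.8,"ty":-1,"tz":32,"gripper":-0.9},{"wx":0,"wy":0,"wz":-0.2,"tx":2.8,"ty":-1,"tz":42,"gripper":-0.9},{"wx":0,"wy":0,"wz":-0.2,"tx":2.8,"ty":-1,"tz":47,"gripper":-0.9}]'|tail -2
python3 -m creep '[{"wx":0,"wy":0,"wz":0,"tx":0,"ty":0,"tz":0,"gripper":-0.9},{"wx":0,"wy":0,"wz":0,"tx":0,"ty":0,"tz":0,"gripper":-0.9},{"wx":0,"wy":0,"wz":0,"tx":0,"ty":0,"tz":0,"gripper":-0.9},{"wx":0,"wy":0,"wz":0,"tx":0,"ty":0,"tz":0,"gripper":-0.9}]'
python3 - <<'E'
from meas import *
s=np.zeros((400,800,3),np.uint8)
for c,(r,k),o in(('top',(165,265),0),('side',(165,265),400)):
    p,d=optics.read_camera(c); P=cloud(c,d)
    b=np.array([.0005,.0012] if c=='top' else [-.0033,.0024])
    q=sub(c,d,P,.5407,.0272,.05,.064,.115); print(c,len(q),q[:,2].mean(),q[:,:2].mean(0)+b,cv2.minAreaRect(((q[:,:2]+b)*1000).astype(np.float32)))
    A=np.c_[q[:,:2]-q[:,:2].mean(0),np.ones(len(q))]; print('plane',np.linalg.lstsq(A,q[:,2],rcond=None)[0].round(4))
    s[:, o:o+400]=cv2.resize(p[r:r+100,k:k+100],(400,400),interpolation=cv2.INTER_CUBIC)[:,:,::-1]
cv2.imwrite('pics/plate.png',s)
E
python3 plan.py .5407,.0272,.0605,95.4
```

```text
grip_width: 0.0197
grasp_force: 49.9
time_s: 24.37
tool_pos: [0.5414, 0.0289, 0.0641]
tool_rot: [179.9, -0.0, 95.6]
force: [0.7, 0.5, -2.5]
grip_width: 0.0196
grasp_force: 49.9
top 522 0.05799190058147781 [ 0.53837516 -0.01828993] ((542.1974487304688, 29.86812973022461), (120.10881042480469, 176.16024780273438), 4.81974983215332)
plane [0.0019 0.0009 0.058 ]
side 1219 0.05962044359286632 [ 0.54943064 -0.00142138] ((539.6625366210938, 31.777019500732422), (123.36763000488281, 179.6100616455078), 5.425275802612305)
plane [-0.0011 -0.0007  0.0596]
at [0.5414 0.029  0.0641] [ 1.7993e+02 -2.0000e-02  9.5580e+01] t 24.47
[0.5407, 0.0272, 0.0605, 95.4] t [-1.7 -0.8  3.6] w [ 0.1 -0.   0.2] rows 1
```

View pics/plate.png

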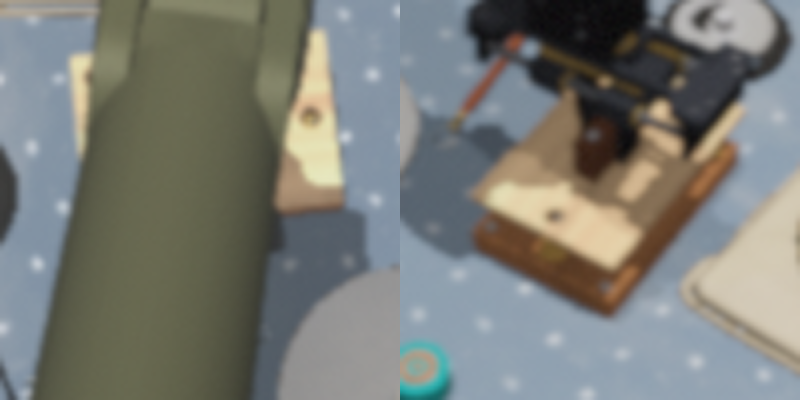

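```bash
python3 -m creep '[{"wx":0,"wy":0,"wz":0.2,"tx":-2.1,"ty":-1.2,"tz":3.3,"gripper":-0.9},{"wx":0,"wy":0,"wz":0.2,"tx":-2.1,"ty":-1.2,"tz":3.3,"gripper":-0.9},{"wx":0,"wy":0,"wz":0.2,"tx":-2.1,"ty":-1.2,"tz":3.3,"gripper":-0.9},{"wx":0,"wy":0,"wz":0.2,"tx":-2.1,"ty":-1.2,"tz":3.3,"gripper":-0.9},{"wx":0,"wy":0,"wz":0.2,"tx":-2.1,"ty":-1.2,"tz":3.3,"gripper":-0.9}]'
python3 - <<'E'
from meas import *
B={'top':np.array([.0005,.0012]),'side':np.array([-.0033,.0024])}
o=get_obs(); print(o['tool_pos'],o['tool_rot'])
s=np.zeros((400,800,3),np.uint8)
for c,off in(('top',0),('side',400)):
    p,d=optics.read_camera(c); P=cloud(c,d); b=B[c]
    q=sub(c,d,P,.5407,.0272,.048,.064,.115); print(c,q[:,2].mean().round(4),cv2.minAreaRect(((q[:,:2]+b)*1000).astype(np.float32)))
    X=np.array([.5475-b[0],-.0445-b[1],.0555]); u=pix(c,X); print('expected hole c px',u.round(1))
    x0,y0=np.round(u).astype(int); g=p.astype(float).sum(2)[y0-7:y0+8,x0-7:x0+8]
    w=np.clip(np.median(g)*0.9-g,0,None); v,uu=np.mgrid[-7:8,-7:8]; w[np.hypot(v,uu)>5]=0
    h=[x0+(w*uu).sum()/w.sum(),y0+(w*v).sum()/w.sum()]; print('hole centroid',np.round(h,2),(atz(c,h,.0555)[:2]+b).round(4))
    s[:,off:off+400]=cv2.resize(p[y0-20:y0+20,x0-20:x0+20],(400,400),interpolation=cv2.INTER_CUBIC)[:,:,::-1]
cv2.imwrite('pics/holec.png',s)
E
```

```text
time_s: 24.88
tool_pos: [0.5399, 0.0267, 0.0603]
tool_rot: [180.0, -0.0, 95.4]
force: [0.7, 0.3, -1.1]
grip_width: 0.0197
grasp_force: 49.9
[0.53993631 0.02671346 0.06026221] [ 1.79989632e+02 -3.98846674e-03  9.53819533e+01]
top 0.0543 ((540.15185546875, 27.50647735595703), (119.6509780883789, 176.408203125), 4.907698631286621)
expected hole c px [343.5 194. ]
hole centroid [342.75 193.8 ] [ 0.5482 -0.0424]
side 0.056 ((538.498046875, 28.64263153076172), (123.17024993896484, 178.7883758544922), 5.040439605712891)
expected hole c px [302.8 220.6]
hole centroid [301.73 221.42] [ 0.547  -0.0487]
```

View pics/holec.png

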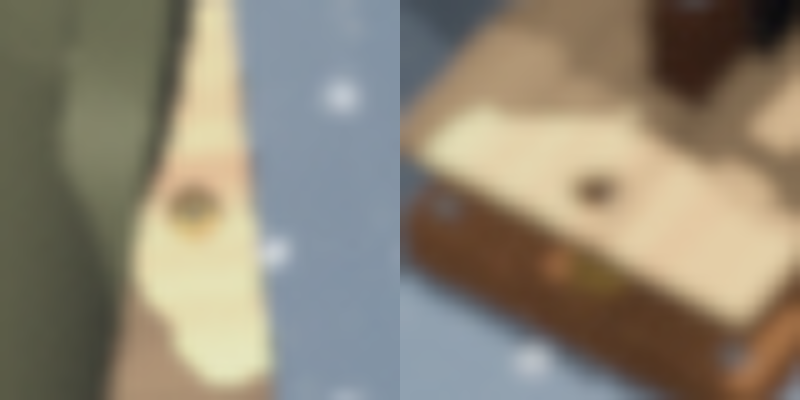

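```bash
python3 -m creep '[{"wx":0,"wy":0,"wz":0,"tx":0,"ty":0,"tz":0,"gripper":-0.9},{"wx":0,"wy":0,"wz":0,"tx":0,"ty":0,"tz":0,"gripper":-0.9},{"wx":0,"wy":0,"wz":0,"tx":0,"ty":0,"tz":0,"gripper":-0.9},{"wx":0,"wy":0,"wz":0,"tx":0,"ty":0,"tz":0,"gripper":-0.9},{"wx":0,"wy":0,"wz":0,"tx":0,"ty":0,"tz":0,"gripper":-0.9}]' && python3 -c "
from cell import env
print(env.sign_off())"
```

```text
time_s: 25.4
tool_pos: [0.5399, 0.0267, 0.0602]
tool_rot: [180.0, -0.0, 95.4]
force: [-0.4, -0.1, -1.0]
grip_width: 0.0196
grasp_force: 49.9
the job is handed in; nothing more can be done
None
```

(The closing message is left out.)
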